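# Put the last paint tin away in the free well

## Robot

A 6-joint arm with a two-finger parallel gripper is mounted at the origin on the work surface. World frame = base frame: x ahead of the robot, y to its left, z up, the work surface at z = 0. Lengths are in m, angles in rad, forces in N, time in s.
With the tool pointing down it reaches from about 0.4 to 0.825 m from the base axis. Payload 7 kg.
Tool frame: the origin (TCP) lies midway between the tips of the shut fingers; the grasp point (between the pads) lies arm.hold_point_z behind it (arm.hold_point_z is the distance from the TCP to the grasp point, in m); z points along the fingers, y is the line along which they close (so a half turn about z gives the same grasp; the last joint's range is limited). The gripper opens to 88 mm and grips with 3 to 60 N. Pads are 19 mm wide; open, the fingers measure 130 mm over their backs; the gripper's body (78 mm by 193 mm) begins 47 mm behind the grasp point.
Start: joints at [-0.934, 0.359, 0.012, 0, -1.224, -0.288], TCP at [0.231, -0.634, 0.188] pointing down, gripper open.
Joint ranges: [-3.07, 3.07], [-1.43, 2.12], [-1.02, 1.25], [-3.03, 1.67], [-3.05, -0], [-3.03, 3.03]. Speed limits (rad/s): [2.39, 2.39, 3.01, 3.14, 3.14, 3.14].

## Interface

Orientations are given as [roll, pitch, yaw] about the fixed x, y, z axes, in that order (R = Rz(yaw) Ry(pitch) Rx(roll)).
In Python, from station import arm gives the robot as it stands.
- The arm moves only by the shell command python3 -m crank 'ROWS' [OPENING] [FORCE]. ROWS is JSON, a list that holds one entry, the list of rows, each a list of 4 numbers: the shift along the tool's x, y, z in units of 25 mm (1.0 is 25 mm), then the turn about the tool's z in units of 5 degrees (1.0 is 5 degrees). A call has 1 to 12 rows; each row is the pose to reach, as a shift and turn from the pose commanded when the call began, along the tool's axes at that moment; what a row does not reach only later rows make up. A row lasts 1/8 s, in which the tool goes at most 62.5 mm and 10.7 degrees, less where a joint would pass 70% of its speed; a pose out of reach is approached as far as the arm can. A call with a gripper value outside its range is refused whole. OPENING is the closure, from 0 (fully open) to 1 (shut), set as the call begins (- or left out, the last holds). The fingers move at their own pace and stop on an object; FORCE is the grip in N (left out, the last holds). Time passes only in rows, so rows that repeat a pose let the fingers close. It gives the time, the measured TCP pose, the force, the opening and the grip force at its end, in the units of the state.
- arm.get_state(): the state, without advancing time (a new reading comes with each control period).
- arm.grab_frame(name): name is "side" or "top"; returns (picture, depth): 480x640x3 uint8, red, green, blue; 480x640 float32, m along the optical axis (not along the pixel's ray), 0 where there is no reading.
- arm.get_calibration(name): a dict with "mtx" (3x3 intrinsics, pixels), "R" (3x3) and "t" (3): a world point X has camera coordinates R X + t. Camera axes: x right, y down, z forward; pixel columns grow to the right and rows downward; lengths in m; the calibration is good to about 2 mm. A picture is of the moment at which its call begins. get_calibration takes no time and is no camera call.
- arm.job_done(): hands the job in; it is judged then, once.
Trained networks look in the newest picture that a camera, given by its name, has taken for a name from the list of things; names that differ only in an ending like _2 or _b are one class to them, and where a whole thing is asked for, a point or a joint stands for the part that bears it (a point fixed in the world has none). Each returns a list of dicts, best first, with "score" (0 to 1); they miss things now and then, are a little off and sometimes report something else, mostly with a low value. They report only what shows in the picture. A call takes as long as a camera call.
- arm.recognise(thing, camera): "extent" ([left, top, width, height] in pixels, round what is visible of it).
- arm.trace(thing, camera): "mask" (480x640 bool, what is visible of it) and "extent" ([left, top, width, height] in pixels, round what is visible of it).
The state is a dict: "t": time; "q": joint angles; "qd": joint speeds; "joint_efforts": joint torques, N m; "eef_pos": TCP position; "ee_rot": TCP orientation; "force": force on the tool from outside, world axes, zero at the start; "moment": the same for the moment, N m; "width": finger opening in m; "gripper_force": force on a finger pad.
Only numpy, scipy, OpenCV 4.12 (cv2) and the standard library are available. Lean on these libraries where they do the work, as an engineer would, in place of code of your own. Each camera call takes 0.05 s, during which the arm holds its last target. There are 200 camera calls.

## Task

Put away the small black-capped paint tin that stands loose on the bench, the same as the two in the wooden caddy: stand it upright, fully down, in whichever of the caddy's three wells is empty. Set it down rather than dropping it, and leave the two tins already in the caddy standing in their wells.

Things in the scene. Friction and masses are not known exactly. Their poses are not given: they have to be found in the camera images.
- tin_center (a point): The loose tin, upright on the bench: smooth metal cylinder 52 mm across, 70 mm tall, pale paper band, then a low cone and black cap to 88 mm overall; about 150 g. Point: on its axis 44 mm above its underside, z up to the cap. Nearby, axes at least 100 mm away, stand a squat tin (84 mm wide, 34 mm tall) and a glass jar (62 mm wide, 95 mm tall): not part of the job.
- caddy: Low wooden caddy fixed to the bench, 92 (x) by 250 (y) by 30 mm high, open on top. Origin: centre of its underside, z up. Three wells 68 mm square, centres at x = 0, y = -78, 0, +78 mm, floors 8 mm above the bench (a seated tin's half-way point is 52 mm above it), walls 22 mm higher. Any one of them is empty, with a flat dark paint mark on its floor; the others hold a tin each.
- stored_a_center (a point): The same make of tin as tin_center: bright metal, paper band, black cap, 52 mm diameter, 88 mm tall overall. It stands at the start in one of the caddy's wells, which one varies. This point lies on its axis 44 mm above its underside, z towards the cap.
- stored_b_center (a point): The same make of tin as tin_center: bright metal, paper band, black cap, 52 mm diameter, 88 mm tall overall. It stands at the start in another of the caddy's wells, which one varies. This point lies on its axis 44 mm above its underside, z towards the cap.

How it is judged:
At the end, for the whole second after the job is handed in: The loose tin stands at rest in the once-empty well: axis within 15 mm of its centre in the caddy's x and y, half-way point 44 to 60 mm above the caddy's underside, within 10 degrees of upright. Both stored tins are upright (11 degrees), within 25 mm of where they stood (x of tin_center in the frame of caddy between -0.015 and 0.015 m and (y of tin_center in the frame of caddy between -0.093 and -0.063 m or y of tin_center in the frame of caddy between -0.015 and 0.015 m or y of tin_center in the frame of caddy between 0.063 and 0.093 m) and z of tin_center in the frame of caddy between 0.044 and 0.06 m and angle between tin_center's own z axis and vertical below 0.17 rad and linear speed of tin below 0.02 m/s and distance of each of stored_a_center, stored_b_center from where it was at the start of the episode below 0.025 m and angle between each of stored_a_center, stored_b_center's own z axis and vertical below 0.2 rad); the robot touches nothing.
It fails at once if the loose tin is dropped or thrown (moving faster than 0.8 m/s with no finger on it) (linear speed of tin above 0.8 m/s and contact force between the fingers and tin below 0.05 N).
It fails at once if a stored tin is lifted or knocked out of its well (displaced by more than 40 mm) (distance of any of stored_a_center, stored_b_center from where it was at the start of the episode above 0.04 m).
It also fails if it takes over 40 s, if anything falls off the work surface, if the arm or the gripper's body presses on something with over 40 N, if the wrist force passes 120 N, or if a joint passes its speed limit or range.

## Working session

There is one attempt and no reset: what is moved stays moved. The work goes in short steps, Python scripts to look and compute and a shell command to move; the robot and the scene stay as the last step left them, time stands still between calls to the robot, and variables do not carry over. Pictures are saved under pics/ and viewed, at most 10 in all, crops included, and the job is handed in when it is done.

```bash
mkdir -p pics; cat > h.py <<'E'
import numpy as np, cv2
from station import arm
def cloud(cam,d):
    c=arm.get_calibration(cam);K=np.array(c["mtx"]);R=np.array(c["R"]);t=np.array(c["t"]).ravel()
    v,u=np.indices(d.shape)
    P=np.stack([(u-K[0,2])/K[0,0]*d,(v-K[1,2])/K[1,1]*d,d],-1)
    return (P-t)@R
E
python3 - <<'E'
from h import *
s=arm.get_state();print(s["eef_pos"],s["ee_rot"],s["width"],arm.hold_point_z,s["t"])
for cam in("top","side"):
    im,d=arm.grab_frame(cam)
    W=cloud(cam,d)
    o=im[:,:,::-1].copy()
    for th in("tin_center","caddy"):
        for r in arm.trace(th,cam):
            m=r["mask"]&(d>0);p=W[m]
            x,y,w,h=map(int,r["extent"])
            cv2.rectangle(o,(x,y),(x+w,y+h),(0,0,255),1);cv2.putText(o,"%s %.2f"%(th[:3],r["score"]),(x,y-3),0,.4,(0,0,255),1)
            top=p[p[:,2]>np.percentile(p[:,2],95)-.008] 
            print(cam,th,round(r["score"],2),[x,y,w,h],np.percentile(p,[2,50,98],axis=0).round(3).tolist(),"top",top.mean(0).round(3))
    cv2.imwrite(f"pics/{cam}0.png",o)
E
```

```text
[ 0.23048728 -0.63386375  0.18701775] [ 3.13996754e+00 -1.36769958e-04 -2.79291717e+00] 0.08774339418265674 0.0188 0.0
top caddy 0.74 [135, 191, 139, 57] [[0.526, 0.021, 0.005], [0.565, 0.144, 0.027], [0.615, 0.264, 0.033]] top [0.571 0.143 0.03 ]
side tin_center 0.67 [335, 173, 28, 52] [[0.488, -0.178, 0.002], [0.513, -0.143, 0.055], [0.538, -0.134, 0.09]] top [ 0.513 -0.157  0.087]
side caddy 0.59 [267, 270, 67, 144] [[0.528, 0.029, 0.005], [0.57, 0.17, 0.027], [0.618, 0.27, 0.033]] top [0.573 0.168 0.031]
```

View pics/top0.png

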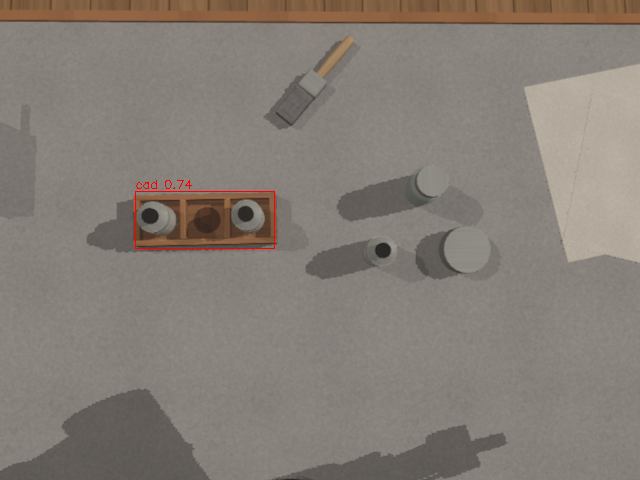

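View pics/side0.png

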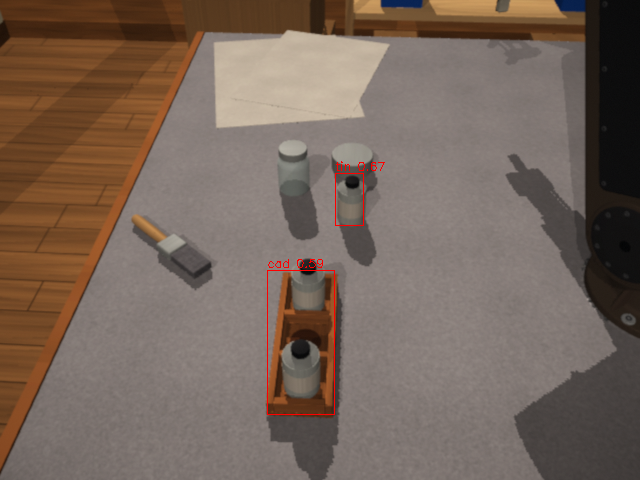

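The top view shows the middle well empty, with its dark mark at (207,219) and stored tins at (150,216) and (245,214). The loose tin is at (381,250), the squat tin at (466,250) and the jar at (430,183). The side view agrees. I'll grip across x so the fingers clear the stored tins.

```bash
python3 - <<'E'
from h import *
for cam,rois in(("top",{"tin":(355,230,410,275),"A":(130,195,180,245),"B":(225,195,272,245)}),("side",{"tin":(333,170,365,228)})):
    im,d=arm.grab_frame(cam);W=cloud(cam,d)
    for n,(a,b,c,e) in rois.items():
        p=W[b:e,a:c].reshape(-1,3);g=im[b:e,a:c].max(-1).ravel();z0=0.008 if n in"AB" else 0
        k=p[(p[:,2]>z0+.078)&(p[:,2]<z0+.1)]
        bo=p[(p[:,2]>z0+.03)&(p[:,2]<z0+.066)]
        q=cv2.minEnclosingCircle(k[:,:2].astype(np.float32))
        print(cam,n,"cap",k.mean(0).round(4),k[:,2].max().round(3),len(k),np.round(q[0],4),round(q[1],4))
        if cam=="side":
            from scipy.optimize import least_squares
            r=least_squares(lambda c:np.hypot(*(bo[:,:2]-c).T)-.026,bo[:,:2].mean(0)+[0,-.015],loss="soft_l1",f_scale=.002);print("body fit",r.x.round(4),len(bo))
    m=(W[...,2]>.024)&(W[...,2]<.036)&(W[...,0]>.45)&(W[...,0]<.68)&(W[...,1]>-.02)&(W[...,1]<.31)&(im[...,0].astype(int)-im[...,2]>25)
    print(cam,"caddy",cv2.minAreaRect(W[m][:,:2].astype(np.float32)),np.percentile(W[m],[1,99],axis=0).round(4).tolist())
    m2=(d>0)&(W[...,2]>.09)&(W[...,0]>.5)&(W[...,1]<-.18)&(W[...,1]>-.35)&(W[...,0]<.75)
    print("jar",W[m2].mean(0).round(3) if m2.any() else 0)
E
```

```text
top tin cap [ 0.511  -0.1606  0.0872] 0.091 202 [ 0.5103 -0.1608] 0.014
top A cap [0.5704 0.2205 0.0949] 0.099 225 [0.5716 0.2219] 0.0151
top B cap [0.5724 0.0656 0.0952] 0.099 206 [0.5725 0.0647] 0.0143
top caddy ((0.5719120502471924, 0.14368480443954468), (0.09046793729066849, 0.2496587187051773), 0.8263508677482605) [[0.5263, 0.0191, 0.025], [0.617, 0.2673, 0.0334]]
jar [ 0.626 -0.245  0.095]
side tin cap [ 0.5128 -0.1563  0.0862] 0.092 180 [ 0.513  -0.1583] 0.0169
body fit [ 0.5132 -0.1614] 433
side caddy ((0.5738385319709778, 0.14419987797737122), (0.09014997631311417, 0.2545778155326843), 0.8707452416419983) [[0.5282, 0.0224, 0.0244], [0.6188, 0.2699, 0.0342]]
jar [ 0.627 -0.241  0.096]
```

```bash
cat > go.py <<'E'
import sys; from h import *
from scipy.spatial.transform import Rotation as Ro
x,y,z,yaw=map(float,sys.argv[1:])
s=arm.get_state();R=Ro.from_euler("xyz",s["ee_rot"])
print("units",(R.inv().apply(np.array([x,y,z])-s["eef_pos"])/.025).round(2),"turn",round(-((yaw-np.degrees(s["ee_rot"][2])+180)%360-180)/5,2),"t",s["t"],"tilt/yaw",np.degrees(s["ee_rot"]).round(2),s["width"])
E
python3 go.py .512 -.161 .187 -89.5
python3 -m crank '[[[-1.7,1.4,0,-1.4],[-3.4,2.8,0,-2.8],[-5.1,4.2,0,-4.2],[-6.8,5.6,0,-5.6],[-8.5,7,0,-7],[-10.2,8.4,0,-8.4],[-11.9,9.8,0,-9.8],[-13.6,11.2,0,-11.2],[-15.3,12.5,0,-12.6],[-17.05,13.93,0,-14],[-17.05,13.93,0,-14],[-17.05,13.93,0,-14]]]' 0
python3 go.py .512 -.161 .038 -90
```

```text
units [-17.05  13.94   0.04] turn -14.1 t 0.4 tilt/yaw [ 179.98   -0.   -160.02] 0.08744435483573387
t: 1.9
eef_pos: [0.5121, -0.1611, 0.1879]
ee_rot: [3.141, 0.0, -1.571]
force: [-1.9, -1.0, -0.8]
width: 0.0878
gripper_force: 0.0
units [-0.01  0.    5.99] turn 0.0 t 1.9 tilt/yaw [179.98   0.   -90.  ] 0.08780083983706836
```

```bash
python3 -m crank '[[[0,0,1,0],[0,0,2,0],[0,0,3,0],[0,0,4,0],[0,0,4.8,0],[0,0,5.5,0],[0,0,6,0],[0,0,6,0],[0,0,6,0]]]' 0
python3 - <<'E'
from h import *
im,d=arm.grab_frame("side");cv2.imwrite("pics/side1.png",cv2.resize(im[130:290,250:460,::-1],None,fx=3,fy=3))
E
```

```text
t: 3.02
eef_pos: [0.5126, -0.1618, 0.0386]
ee_rot: [-3.141, -0.0, -1.571]
force: [0.2, -0.4, 0.4]
width: 0.0879
gripper_force: 0.0
```

View pics/side1.png

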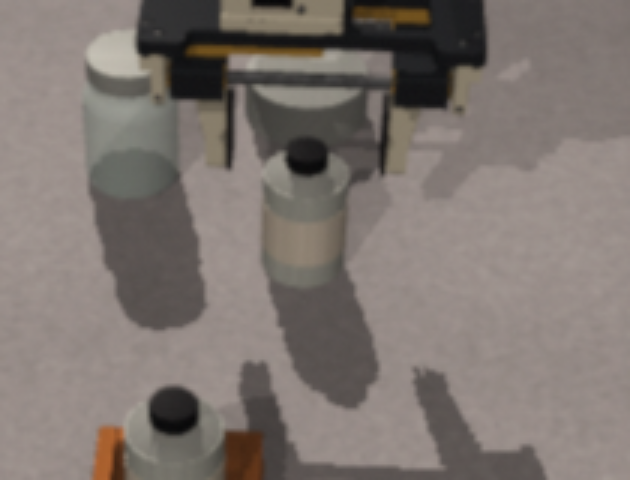

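The picture shows the fingertips at crop (215,165) and (395,170), which is higher or farther back than expected around the tin at (305,215). I'll check this with depth before closing.

```bash
python3 - <<'E'
from h import *
s=arm.get_state();print(s["t"],s["eef_pos"],s["q"])
for cam in("side","top"):
    im,d=arm.grab_frame(cam);W=cloud(cam,d)
    c=arm.get_calibration(cam)
    for P in([.512,-.161,.038],[.512,-.161,.088],[.562,-.161,.038],[.462,-.161,.038]):
        v=np.array(c["mtx"])@(np.array(c["R"])@P+np.array(c["t"]).ravel());print(cam,P,(v[:2]/v[2]).round())
    if cam=="side":
        for u,v in((320,183),(321,178),(323,170),(382,180),(383,175),(352,195),(352,182)):print(u,v,W[v,u].round(3))
    else: cv2.imwrite("pics/top1.png",im[:,:,::-1])
E
```

```text
3.075 [ 0.51274294 -0.16161956  0.03872693] [ 5.95989115e-02  2.82075633e-01 -4.83614417e-01  2.44812501e-04
 -8.03889714e-01 -6.02880371e-02]
side [0.512, -0.161, 0.038] [351. 201.]
side [0.512, -0.161, 0.088] [352. 180.]
side [0.562, -0.161, 0.038] [324. 200.]
side [0.462, -0.161, 0.038] [378. 202.]
320 183 [ 0.569 -0.148  0.088]
321 178 [ 0.567 -0.15   0.097]
323 170 [ 0.563 -0.149  0.116]
382 180 [ 0.459 -0.155  0.094]
383 175 [ 0.458 -0.15   0.109]
352 195 [ 0.511 -0.137  0.072]
352 182 [ 0.512 -0.154  0.088]
top [0.512, -0.161, 0.038] [379. 251.]
top [0.512, -0.161, 0.088] [383. 250.]
top [0.562, -0.161, 0.038] [378. 222.]
top [0.462, -0.161, 0.038] [379. 279.]
```

View pics/top1.png

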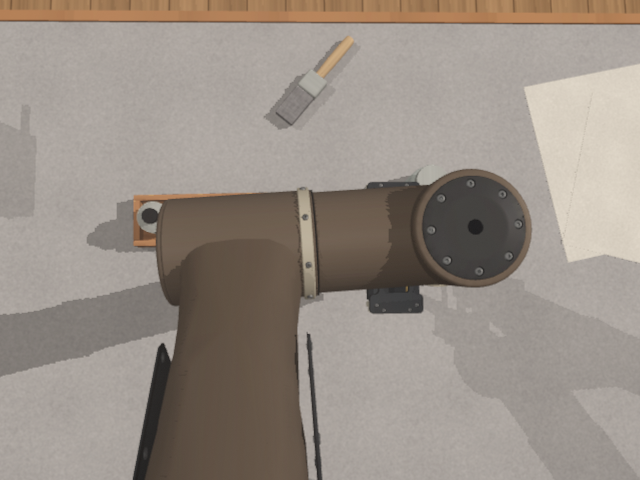

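```bash
python3 - <<'E'
from h import *
im,d=arm.grab_frame("side");W=cloud("side",d)
for u in(322,382):
    print(u,[(v,*W[v,u].round(3)) for v in range(150,206,3)])
for n,(u,v) in {"capshadow":(367,265),"tipL":(335,252),"tipR":(392,253)}.items():print(n,W[v,u].round(3))
E
python3 -m crank '[[[0,0,0,0]]]'
```

```text
322 [(150, np.float64(0.564), np.float64(-0.132), np.float64(0.169)), (153, np.float64(0.564), np.float64(-0.124), np.float64(0.169)), (156, np.float64(0.564), np.float64(-0.124), np.float64(0.162)), (159, np.float64(0.563), np.float64(-0.12), np.float64(0.159)), (162, np.float64(0.563), np.float64(-0.12), np.float64(0.153)), (165, np.float64(0.565), np.float64(-0.148), np.float64(0.127)), (168, np.float64(0.565), np.float64(-0.151), np.float64(0.119)), (171, np.float64(0.565), np.float64(-0.148), np.float64(0.114)), (174, np.float64(0.565), np.float64(-0.152), np.float64(0.105)), (177, np.float64(0.565), np.float64(-0.15), np.float64(0.099)), (180, np.float64(0.565), np.float64(-0.153), np.float64(0.091)), (183, np.float64(0.565), np.float64(-0.152), np.float64(0.085)), (186, np.float64(0.572), np.float64(-0.257), np.float64(-0.003)), (189, np.float64(0.571), np.float64(-0.241), np.float64(0.002)), (192, np.float64(0.57), np.float64(-0.234), np.float64(0.0)), (195, np.float64(0.569), np.float64(-0.221), np.float64(0.003)), (198, np.float64(0.569), np.float64(-0.215), np.float64(0.0)
[... 883 characters left out ...]
(-0.153), np.float64(0.089)), (186, np.float64(0.458), np.float64(-0.148), np.float64(0.086)), (189, np.float64(0.452), np.float64(-0.245), np.float64(0.004)), (192, np.float64(0.452), np.float64(-0.241), np.float64(0.0)), (195, np.float64(0.452), np.float64(-0.233), np.float64(-0.001)), (198, np.float64(0.452), np.float64(-0.22), np.float64(0.001)), (201, np.float64(0.452), np.float64(-0.212), np.float64(0.001)), (204, np.float64(0.452), np.float64(-0.2), np.float64(0.003))]
capshadow [ 0.48  -0.034  0.   ]
tipL [ 0.537 -0.061  0.002]
tipR [ 0.436 -0.064  0.003]
t: 3.35
eef_pos: [0.5125, -0.1613, 0.0383]
ee_rot: [-3.141, 0.0, -1.571]
force: [0.5, -0.0, -0.6]
width: 0.0876
gripper_force: 0.0
```

Depth, shadow and picture all agree that the fingertips are really at z≈0.083, while the state says 0.038. The state's z seems to be off by about 45 mm, although x and y agree. I'll go down a little and check whether the offset stays the same.

```bash
python3 -m crank '[[[0,0,0.5,0],[0,0,1,0],[0,0,1,0],[0,0,1,0]]]' 0
cat > tip.py <<'E'
from h import *
import sys
x0,y0=map(float,sys.argv[1:3])
im,d=arm.grab_frame("side");W=cloud("side",d)
for lo,hi in((.035,.075),(-.075,-.035)):
    m=(W[...,0]>x0+lo)&(W[...,0]<x0+hi)&(abs(W[...,1]-y0)<.016)&(W[...,2]>.012)&(W[...,2]<.12)
    if m.any(): p=W[m];print("tip z",np.sort(p[:,2])[:8].round(3),"x",np.percentile(p[:,0],[2,98]).round(3),"y",np.median(p[:,1]).round(3),len(p))
s=arm.get_state();print(s["eef_pos"].round(4) if hasattr(s["eef_pos"],"round") else s["eef_pos"],s["force"])
if len(sys.argv)>3: cv2.imwrite(sys.argv[3],cv2.resize(im[130:290,250:460,::-1],None,fx=3,fy=3))
E
python3 tip.py .512 -.161
```

```text
t: 3.85
eef_pos: [0.5122, -0.1614, 0.0127]
ee_rot: [3.141, -0.0, -1.571]
force: [-0.0, -0.1, -0.5]
width: 0.0878
gripper_force: 0.0
tip z [0.051 0.054 0.055 0.055 0.055 0.055 0.055 0.056] x [0.557 0.576] y -0.151 243
tip z [0.052 0.053 0.055 0.055 0.055 0.055 0.055 0.056] x [0.45  0.469] y -0.151 238
[ 0.5124 -0.1614  0.013 ] [-0.5922324   0.14635987  0.20953004]
```

The offset is constant, with the tip at about 0.055, so I'll go down 17 mm more and grip.

```bash
python3 -m crank '[[[0,0,0.35,0],[0,0,0.7,0],[0,0,0.7,0],[0,0,0.7,0]]]' 0
python3 tip.py .512 -.161
python3 -m crank '[[[0,0,0,0],[0,0,0,0],[0,0,0,0],[0,0,0,0],[0,0,0,0],[0,0,0,0],[0,0,0,0],[0,0,0,0]]]' 1 20
python3 tip.py .512 -.161 pics/side2.png
```

```text
t: 4.4
eef_pos: [0.5122, -0.1614, -0.0046]
ee_rot: [3.141, -0.0, -1.571]
force: [-0.1, -0.3, 0.1]
width: 0.0875
gripper_force: 0.0
tip z [0.036 0.037 0.038 0.038 0.038 0.04  0.04  0.04 ] x [0.557 0.576] y -0.152 229
tip z [0.037 0.038 0.038 0.039 0.039 0.04  0.04  0.04 ] x [0.451 0.469] y -0.151 232
[ 0.5124 -0.1614 -0.0045] [ 0.28295579  0.09595423 -0.56659512]
t: 5.45
eef_pos: [0.5122, -0.1614, -0.0045]
ee_rot: [3.142, -0.0, -1.571]
force: [-0.3, -0.1, 1.9]
width: 0.0516
gripper_force: 20.0
tip z [0.041 0.041 0.041 0.042 0.042 0.043 0.043 0.044] x [0.547 0.558] y -0.151 111
tip z [0.038 0.04  0.041 0.041 0.042 0.044 0.045 0.045] x [0.468 0.477] y -0.151 79
[ 0.5123 -0.1614 -0.0045] [-2.16858252 -0.32604517  1.86506243]
```

View pics/side2.png

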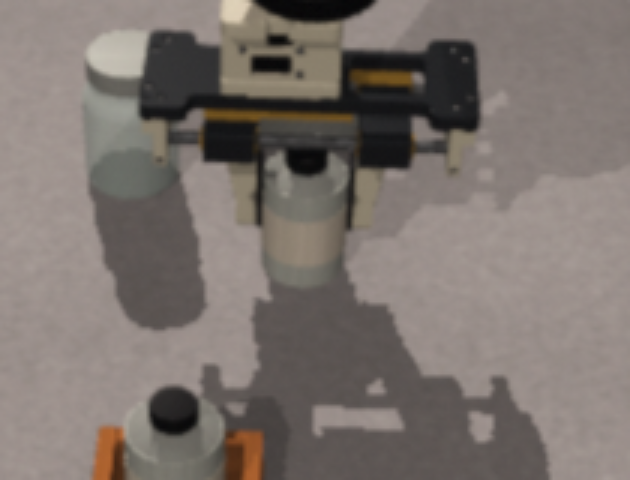

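The tin (crop (305,215)) is held squarely between the pads at 51.6 mm and 20 N. Next I'll lift it 137 mm and check the hold.

```bash
python3 -m crank '[[[0,0,-0.4,0],[0,0,-1,0],[0,0,-1.8,0],[0,0,-2.7,0],[0,0,-3.6,0],[0,0,-4.5,0],[0,0,-5.2,0],[0,0,-5.5,0],[0,0,-5.5,0]]]'
python3 go.py .573 .144 .133 -89.2
python3 - <<'E'
from h import *
im,d=arm.grab_frame("side");W=cloud("side",d)
m=(abs(W[...,0]-.512)<.02)&(abs(W[...,1]+.15)<.03)&(W[...,2]>.02)&(W[...,2]<.2);print("tin low z",np.sort(W[m][:,2])[:8].round(3))
E
```

```text
t: 6.62
eef_pos: [0.5125, -0.1613, 0.1337]
ee_rot: [-3.14, 0.0, -1.571]
force: [0.2, -0.3, -1.0]
width: 0.0515
gripper_force: 20.0
units [-12.21  -2.42   0.03] turn -0.16 t 6.625 tilt/yaw [-1.7992e+02  1.0000e-02 -9.0020e+01] 0.05152379931557644
tin low z [0.138 0.138 0.139 0.139 0.139 0.139 0.139 0.139]
```

```bash
python3 -m crank '[[[-0.5,-0.1,0,0],[-1.5,-0.3,0,0],[-3,-0.6,0,-0.1],[-4.6,-0.9,0,-0.15],[-6.2,-1.2,0,-0.15],[-7.8,-1.5,0,-0.15],[-9.3,-1.85,0,-0.15],[-10.7,-2.1,0,-0.15],[-11.7,-2.3,0,-0.15],[-12.2,-2.42,0,-0.15],[-12.2,-2.42,0,-0.15],[-12.2,-2.42,0,-0.15]]]'
python3 - <<'E'
from h import *
from scipy.optimize import least_squares
im,d=arm.grab_frame("side");W=cloud("side",d)
cv2.imwrite("pics/side3.png",im[:,:,::-1])
print(arm.get_state()["eef_pos"])
m=(abs(W[...,0]-.573)<.024)&(abs(W[...,1]-.16)<.04)&(W[...,2]>.142)&(W[...,2]<.172);b=W[m]
print(len(b),np.median(b,axis=0).round(3))
r=least_squares(lambda c:np.hypot(*(b[:,:2]-c).T)-.026,[.573,.144],loss="soft_l1",f_scale=.002);print("tin axis",r.x.round(4))
print("bottom",np.sort(W[(abs(W[...,0]-.573)<.01)&(abs(W[...,1]-.165)<.03)&(W[...,2]>.11)][:,2])[:6].round(3))
E
```

```text
t: 8.18
eef_pos: [0.5725, 0.1428, 0.1328]
ee_rot: [3.141, -0.0, -1.559]
force: [-0.4, 0.1, -1.5]
width: 0.0516
gripper_force: 20.0
[0.57256702 0.14268071 0.13294369]
528 [0.571 0.166 0.158]
tin axis [0.5734 0.1429]
bottom [0.138 0.138 0.138 0.139 0.139 0.14 ]
```

View pics/side3.png

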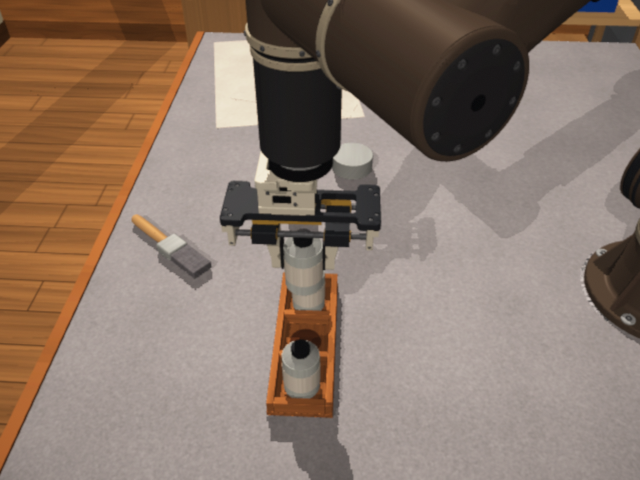

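The held tin is at (305,265) over the middle well, with its axis measured at (0.573, 0.143) against the well's (0.573, 0.144). Its underside is at 0.138, so it has 130 mm to go down.

```bash
python3 -m crank '[[[0,0,0.5,0],[-0.04,0,1.3,0],[-0.04,0,2.1,0],[-0.04,0,2.9,0],[-0.04,0,3.6,0],[-0.04,0,4.2,0],[-0.04,0,4.6,0],[-0.04,0,4.8,0],[-0.04,0,4.9,0],[-0.04,0,4.9,0]]]'
python3 -m crank '[[[0,0,0.08,0],[0,0,0.16,0],[0,0,0.16,0]]]'
python3 -m crank '[[[0,0,0.06,0],[0,0,0.1,0],[0,0,0.1,0]]]'
```

```text
t: 9.48
eef_pos: [0.573, 0.1447, 0.0107]
ee_rot: [-3.141, 0.0, -1.558]
force: [0.7, -1.0, -0.2]
width: 0.0513
gripper_force: 20.0
t: 9.85
eef_pos: [0.5727, 0.1446, 0.0064]
ee_rot: [3.141, -0.0, -1.558]
force: [-0.6, 0.2, -2.3]
width: 0.0517
gripper_force: 20.0
t: 10.22
eef_pos: [0.5727, 0.1445, 0.0038]
ee_rot: [3.141, -0.0, -1.558]
force: [-0.9, -0.0, -1.2]
width: 0.0516
gripper_force: 20.0
```

```bash
python3 -m crank '[[[0,0,0.04,0],[0,0,0.04,0]]]'; python3 -m crank '[[[0,0,0.04,0],[0,0,0.04,0]]]'
```

```text
t: 10.48
eef_pos: [0.5729, 0.1447, 0.0035]
ee_rot: [-3.141, 0.0, -1.558]
force: [-2.0, 0.0, 5.5]
width: 0.0518
gripper_force: 20.0
t: 10.72
eef_pos: [0.5729, 0.1446, 0.0035]
ee_rot: [-3.141, 0.0, -1.557]
force: [-6.2, -0.0, 14.4]
width: 0.0519
gripper_force: 20.0
```

The tin is on the well floor: the force rose to 14 N at the expected height. I'll ease off, open and retreat straight up.

```bash
python3 -m crank '[[[0,0,-0.06,0],[0,0,-0.06,0]]]' - 5
python3 -m crank '[[[0,0,0,0],[0,0,0,0],[0,0,0,0],[0,0,0,0],[0,0,0,0],[0,0,0,0]]]' 0
python3 -m crank '[[[0,0,-0.5,0],[0,0,-1.2,0],[0,0,-2.2,0],[0,0,-3.4,0],[0,0,-4.6,0],[0,0,-5.8,0],[0,0,-6.6,0],[0,0,-7,0],[0,0,-7,0]]]'
python3 - <<'E'
from h import *
from scipy.optimize import least_squares
im,d=arm.grab_frame("side");W=cloud("side",d)
cv2.imwrite("pics/side4.png",im[:,:,::-1])
for n,y in(("A",.22),("mid",.144),("B",.066)):
    m=(abs(W[...,0]-.573)<.024)&(abs(W[...,1]-y-.015)<.02)&(W[...,2]>.04)&(W[...,2]<.076);b=W[m]
    r=least_squares(lambda c:np.hypot(*(b[:,:2]-c).T)-.026,[.573,y],loss="soft_l1",f_scale=.002)
    k=W[(abs(W[...,0]-.573)<.02)&(abs(W[...,1]-y)<.02)&(W[...,2]>.08)&(W[...,2]<.12)]
    print(n,len(b),r.x.round(4),"cap",k.mean(0).round(3),k[:,2].max().round(3))
E
```

```text
t: 10.98
eef_pos: [0.5729, 0.1447, 0.0035]
ee_rot: [-3.141, 0.0, -1.558]
force: [-1.8, 0.5, 3.2]
width: 0.0518
gripper_force: 5.0
t: 11.72
eef_pos: [0.5728, 0.1446, 0.0035]
ee_rot: [-3.142, 0.0, -1.558]
force: [0.2, 0.2, 0.6]
width: 0.088
gripper_force: 0.0
t: 12.85
eef_pos: [0.573, 0.1447, 0.1792]
ee_rot: [-3.14, 0.001, -1.558]
force: [0.1, -0.3, -0.7]
width: 0.0876
gripper_force: 0.0
A 551 [0.5726 0.2219] cap [0.572 0.227 0.089] 0.1
mid 491 [0.5737 0.1447] cap [0.573 0.15  0.089] 0.1
B 434 [0.5749 0.0658] cap [0.573 0.072 0.089] 0.1
```

View pics/side4.png

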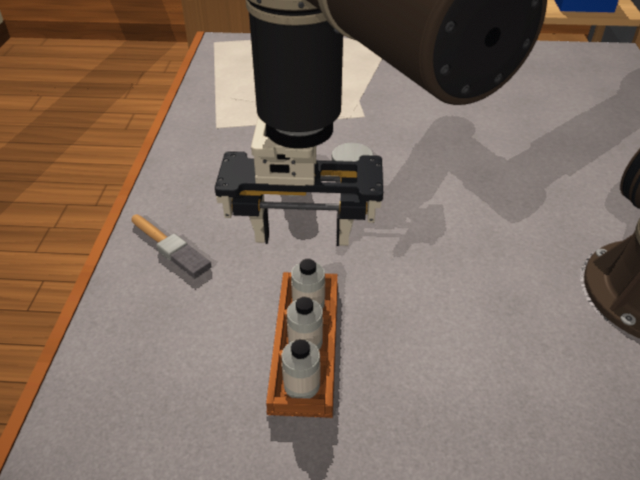

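All three tins stand upright in their wells, with caps at (308,267), (304,305) and (300,348) and equal cap heights. The gripper is well clear of them.

```bash
python3 -c "
from station import arm
print(arm.job_done())"
```

```text
the job is handed in; nothing more can be done
None
```

The loose tin now stands upright, fully down in the caddy's middle well, about 1 mm off centre by the camera; the two stored tins are still in place, and the job was handed in at about 13 s with no verdict returned.

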